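# Complete a lens starter kit from the counter display

## Robot

A 6-joint arm with a two-finger parallel gripper is mounted at the origin on a cart in front of the work surface, level with it; the furniture and walls round the work are solid. World frame = base frame: x ahead of the robot, y to its left, z up, the work surface at z = 0. Lengths are in m, angles in rad, forces in N, time in s.
With the tool pointing down it reaches from about 0.4 to 0.825 m from the base axis. Payload 7 kg.
Tool frame: the origin (TCP) lies at the very end of the fingers, on their centre line; the grasp point (between the pads) lies 19 mm behind it; z points along the fingers, y is the line along which they close (so a half turn about z gives the same grasp; the last joint's range is limited). The gripper opens to 88 mm and grips with 3 to 60 N. Pads are 19 mm wide; open, the fingers measure 130 mm over their backs; the gripper's body (78 mm by 193 mm) begins 47 mm behind the grasp point.
Start: joints at [1.542, 0.359, 0.012, 0, -1.224, -0.288], TCP at [0.21, 0.641, 0.227] pointing down, gripper open.
Joint ranges: [-3.07, 3.07], [-1.43, 2.12], [-1.02, 1.25], [-3.03, 1.67], [-3.05, -0], [-3.03, 3.03]. Speed limits (rad/s): [2.39, 2.39, 3.01, 3.14, 3.14, 3.14].

## Interface

Orientations are given as [roll, pitch, yaw] about the fixed x, y, z axes, in that order (R = Rz(yaw) Ry(pitch) Rx(roll)).
In Python, from station import arm, grab_frame gives the robot as it stands.
- The arm moves only by the tool jog_arm, never from a script. Its argument "deltas" is a list that holds one entry, the list of rows, each a list of 4 numbers: the shift along the tool's x, y, z in units of 60 mm (1.0 is 60 mm), then the turn about the tool's z in units of 5 degrees (1.0 is 5 degrees). A call has 1 to 8 rows; each row is the pose to reach, as a shift and turn from the pose commanded when the call began, along the tool's axes at that moment; what a row does not reach only later rows make up. A row lasts 1/8 s, in which the tool goes at most 62.5 mm and 10.7 degrees, less where a joint would pass 70% of its speed; a pose out of reach is approached as far as the arm can. A call with a gripper value outside its range is refused whole. "grip" is the finger opening in mm, from 0 to 87.6, set as the call begins (left out, the last holds). The fingers move at their own pace and stop on an object; "squeeze" is the grip in N (left out, the last holds). Time passes only in rows, so rows that repeat a pose let the fingers close. It gives the time, the measured TCP pose, the force, the opening and the grip force at its end, in the units of the state.
- arm.get_state(): the state, without advancing time (a new reading comes with each control period).
- grab_frame(name): name is "scene" or "top" or "wrist"; returns a dict with "img" (480x640x3 uint8, red, green, blue), "vfov" (degrees; the focal length in pixels is half the picture's height over the tangent of half this angle, whatever the lens; pixels are square), "cx", "cy" (the principal point, pixels), "xyz" and "rotation" of the camera in the world. Camera axes: x right, y down, z forward; pixel columns grow to the right and rows downward; lengths in m; the calibration is good to about 2 mm. A picture is of the moment at which its call begins. There is no depth.
- arm.job_done(): hands the job in; it is judged then, once.
The state is a dict: "t": time; "q": joint angles; "qd": joint speeds; "joint_efforts": joint torques, N m; "eef_pos": TCP position; "ee_rot": TCP orientation; "force": force on the tool from outside, world axes, zero at the start; "moment": the same for the moment, N m; "width": finger opening in m; "gripper_force": force on a finger pad.
Only numpy, scipy, OpenCV 4.12 (cv2) and the standard library are available. Lean on these libraries where they do the work, as an engineer would, in place of code of your own. Each camera call takes 0.05 s, during which the arm holds its last target. There are 200 camera calls.

## Task

A patient's lens starter kit in the grey order caddy still lacks its lens-case pack. Take the blue lens-case pack off its display peg by feel: the peg ends are bent up or down from use and the hang tab tears if it is forced, so raise the pack only as far as its hang slot needs to clear the upturned tip and draw it off without straining tab or wire. Then stand it upright in the caddy's empty tall pocket, down on the pocket's floor before you let go, and leave the other packs, the rest of the kit and the things on the desk as they are.

Things in the scene. Friction and masses are not known exactly. Their poses are not given: they have to be found in the camera images.
- lens_case_pack: clear clamshell pack, blue foot and header, lens case inside, 30-90 g; origin: centre of its underside, z up, -x its front. Box 24 (x) x 44 (y) x 74 mm high; above it a blue hang tab 4 mm thick (x), 34 wide, up to z 101, with a slot 14 wide (y) from z 80 to 95.5. It hangs with the slot's top edge on a peg. Grip the box's sides across y near its top (fingers straddle tab and wire)
- lens_case_pack_slot (a point): centre of the blue pack's hang slot, 87.75 mm above the pack's underside
- display: fixed counter display: white foot 135 x 250 mm, two posts, a level rail 18 mm high; origin on the desk under the rail's middle; its three pegs stand 95 mm apart along its y and point along its -x, wire centre at z 155 mm. More than 15 N between the blue pack and a peg damages them
- peg_a: one of three steel wire pegs (each may be at any place); origin on the rail, at the wire's centre line; wire 5 mm thick along the peg's -x, straight to 74 mm from the rail; end then bent by use, 3 to 5 mm up or down (not told); at 110 mm it turns up, tip top 8 mm above the wire's top there, so the slot has 2.5 mm to spare. Springs up or down about 7 N per mm near the tip, stiffer by the rail
- peg_b: one of three steel wire pegs (each may be at any place); origin on the rail, at the wire's centre line; wire 5 mm thick along the peg's -x, straight to 74 mm from the rail; end then bent by use, 3 to 5 mm up or down (not told); at 110 mm it turns up, tip top 8 mm above the wire's top there, so the slot has 2.5 mm to spare. Springs up or down about 7 N per mm near the tip, stiffer by the rail
- peg_c: one of three steel wire pegs (each may be at any place); origin on the rail, at the wire's centre line; wire 5 mm thick along the peg's -x, straight to 74 mm from the rail; end then bent by use, 3 to 5 mm up or down (not told); at 110 mm it turns up, tip top 8 mm above the wire's top there, so the slot has 2.5 mm to spare. Springs up or down about 7 N per mm near the tip, stiffer by the rail
- drops_pack: pack of the same shape and size with red foot and header and a drops bottle, on another peg; to be left; origin: centre of its underside
- tape_pack: pack of the same shape and size with green foot and header and a tape roll, on another peg; to be left; origin: centre of its underside
- caddy: fixed grey order caddy, 112 (x) x 156 (y) mm, standing in the instrument tray; origin: centre of its underside; floor and walls 4 mm; rear (+x) row of bays 28 mm high: tall pocket with a flared lip (to 36 mm) at the +y end, bottle bay at the -y end; front bay 22 mm high with the carton
- pocket (a point): centre of the floor of the caddy's empty tall pocket, at x 37.5, y 49.5, z 4 mm in the caddy's frame, axes alike: inside 29 (x) x 49 mm (y), straight walls 24 mm high above this floor, then a lip flared 4 mm outward up to 32 mm; 2.5 mm of play all round the pack, whose width (y) goes along the caddy's y
- kit_carton: white and teal drops carton 84 x 52 x 18 mm lying in the caddy's front bay; to be left; origin: centre of its underside
- kit_bottle: small white bottle with red cap, 22 x 22 x 58 mm, in the caddy's bottle bay; to be left; origin: centre of its underside
- spectacles: black spectacles 138 x 138 x 41 mm on the desk; to be left; origin: centre of their underside
- glasses_case: teal hard spectacle case 67 x 162 x 43 mm on the desk; to be left; origin: centre of its underside
- penlight: white pen torch 15 x 125 x 15 mm on the desk; to be left; origin: centre of its underside
- contact_lens_case: loose contact lens case with two screw caps, 30 x 68 x 19 mm, on the desk; to be left; origin: centre of its underside

How it is judged:
On the way, in this order (a step that is already met when the one before it is completed fails the run):
1. the blue pack, held in the fingers, has been drawn off the open end of its peg (x of lens_case_pack_slot in the frame of display below -0.125 m and contact force between the fingers and lens_case_pack above 0.5 N), for 0.1 s.
2. the blue pack stands on the floor of the tall pocket while the fingers still hold it (horizontal distance between lens_case_pack and pocket below 0.006 m and z of lens_case_pack in the frame of pocket below 0.005 m and contact force between the fingers and lens_case_pack above 0.5 N), for 0.1 s.
At the end, for the whole second after the job is handed in: the blue pack stands upright (within 7 degrees) in the caddy's tall pocket, its underside within 6 mm of the pocket's centre and within 4 mm of its floor, released and at rest (horizontal distance between lens_case_pack and pocket below 0.006 m and z of lens_case_pack in the frame of pocket below 0.004 m and angle between lens_case_pack's own z axis and vertical below 0.12 rad and contact force between lens_case_pack and caddy above 0.05 N and linear speed of lens_case_pack below 0.02 m/s); the robot touches nothing.
It fails at once if the blue pack and a peg press on each other with more than 15 N (tab torn or wire bent) (contact force between lens_case_pack and peg_a above 15 N or contact force between lens_case_pack and peg_b above 15 N or contact force between lens_case_pack and peg_c above 15 N).
It fails at once if another pack on the display is shifted by more than 15 mm (distance of any of drops_pack, tape_pack from where it was at the start of the episode above 0.015 m).
It fails at once if the carton or the bottle of the kit is shifted by more than 15 mm (distance of any of kit_carton, kit_bottle from where it was at the start of the episode above 0.015 m).
It fails at once if the spectacles, glasses case, penlight or loose lens case on the desk are shifted by more than 20 mm (distance of any of spectacles, glasses_case, penlight, contact_lens_case from where it was at the start of the episode above 0.02 m).
It also fails if it takes over 64 s, if anything falls off the work surface, if the arm or the gripper's body presses on something with over 40 N, if the wrist force passes 120 N, or if a joint passes its speed limit or range.

## Working session

There is one attempt and no reset: what is moved stays moved. The work goes in short steps, Python scripts to look and compute and a tool call to move; the robot and the scene stay as the last step left them, time stands still between calls to the robot, and variables do not carry over. Pictures are saved under pics/ and viewed, at most 10 in all, crops included, and the job is handed in when it is done.

Besides the shell and the picture viewer there is one more tool, called after ">>>" in YAML: its name, and indented under it one key for each argument. jog_arm: Moves the arm, as the interface text tells. Its arguments: {"type":"object","properties":{"deltas":{"type":"array"},"grip":{"type":"number"},"squeeze":{"type":"number"}},"required":["deltas"]}

```bash
mkdir -p pics; ls
cat > h.py <<'E'
import numpy as np, cv2
from station import arm, grab_frame
def cam(n,save=None):
    f=grab_frame(n)
    if save: cv2.imwrite(save,f["img"][:,:,::-1])
    return f
def ray(f,u,v):
    F=240/np.tan(np.radians(f["vfov"])/2)
    d=np.array([(u-f["cx"])/F,(v-f["cy"])/F,1.])
    return np.array(f["xyz"]), np.array(f["rotation"])@d
def onz(f,u,v,z):
    o,d=ray(f,u,v); return o+d*(z-o[2])/d[2]
def tri(f1,p1,f2,p2):
    o1,d1=ray(f1,*p1);o2,d2=ray(f2,*p2)
    s=np.linalg.lstsq(np.c_[d1,-d2],o2-o1,rcond=None)[0]
    a,b=o1+d1*s[0],o2+d2*s[1]; return (a+b)/2,np.linalg.norm(a-b)
def proj(f,p):
    F=240/np.tan(np.radians(f["vfov"])/2)
    c=np.array(f["rotation"]).T@(np.array(p)-f["xyz"]); return F*c[0]/c[2]+f["cx"],F*c[1]/c[2]+f["cy"]
E
python3 - <<'E'
from h import *
for n in("scene","top","wrist"):
    f=cam(n,f"pics/{n}0.png"); print(n,f["vfov"],f["cx"],f["cy"],f["xyz"],np.round(f["rotation"],4).tolist(),np.shape(f["rotation"]))
s=arm.get_state();print({k:np.round(s[k],4).tolist() for k in s})
E
```

```text
pics
scene 44.05875591844173 317.98483495187065 238.8879027668054 [-0.21316329 -0.59850022  0.78001585] [-2.1608, -0.0048, -0.7225] (3,)
top 44.1177709614044 310.6697531512665 238.66000098716253 [0.2557697  0.13886471 1.29130828] [-2.9486, 0.0007, -1.5481] (3,)
wrist 58.95270430084054 322.99437114139965 239.42616868460502 [0.27368935 0.62074876 0.38352391] [2.8868, -0.0023, -1.8872] (3,)
{'t': 0.15, 'q': [1.5421, 0.3592, 0.0113, -0.0002, -1.2241, -0.2881], 'qd': [-0.0012, -0.0027, 0.0018, 0.0015, 0.0012, 0.0003], 'joint_efforts': [0.0003, -58.3273, 29.3289, 7.0012, 0.0088, -0.0001], 'eef_pos': [0.2102, 0.6411, 0.2259], 'ee_rot': [3.1404, -0.0001, -0.3169], 'force': [0.414, 0.1856, -0.7634], 'moment': [-0.042, -0.011, -0.041], 'gripper_force': 0.0, 'width': 0.0874}
```

View pics/scene0.png

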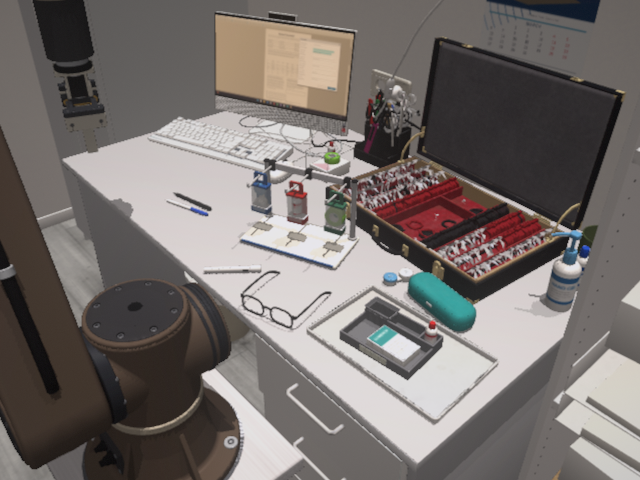

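View pics/top0.png

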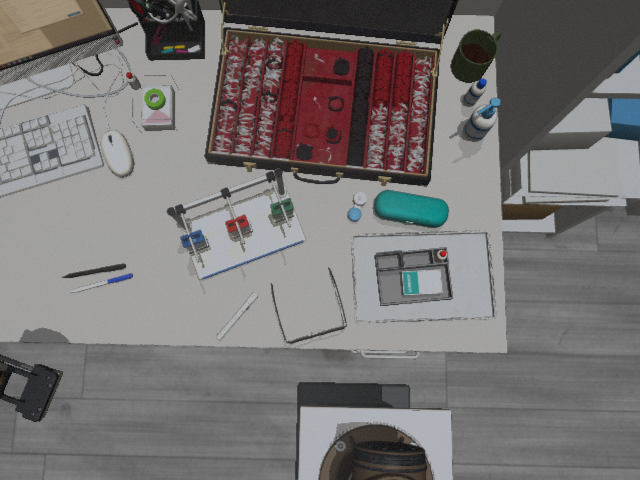

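```bash
sed -i 's/^import numpy.*/&\nfrom scipy.spatial.transform import Rotation as Ro/; s/np.array(f\["rotation"\])/Ro.from_euler("xyz",f["rotation"]).as_matrix()/' h.py
python3 - <<'E'
import cv2
t=cv2.imread("pics/top0.png");s=cv2.imread("pics/scene0.png")
cv2.imwrite("pics/tc.png",cv2.resize(t[160:290,160:320],None,fx=4.6,fy=4.6,interpolation=2))
cv2.imwrite("pics/sc.png",cv2.resize(s[150:270,230:370],None,fx=5,fy=5,interpolation=2))
E
```

```text
(no output)
```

View pics/tc.png

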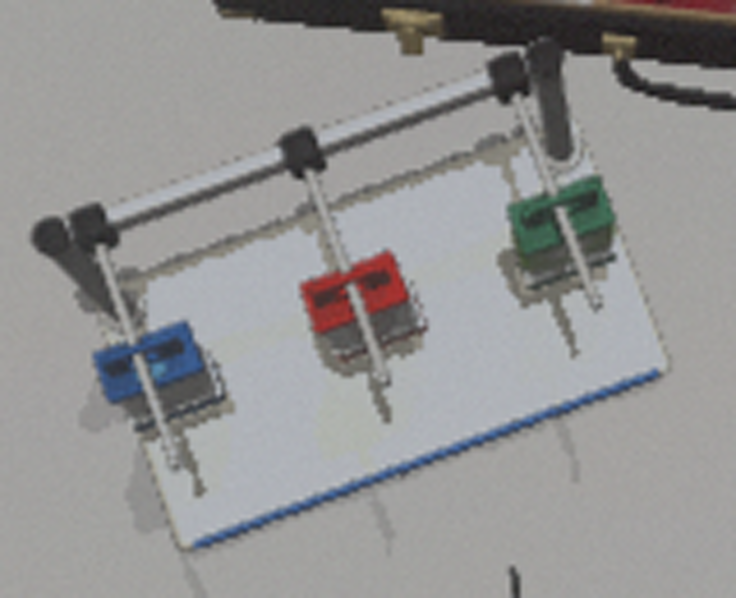

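View pics/sc.png

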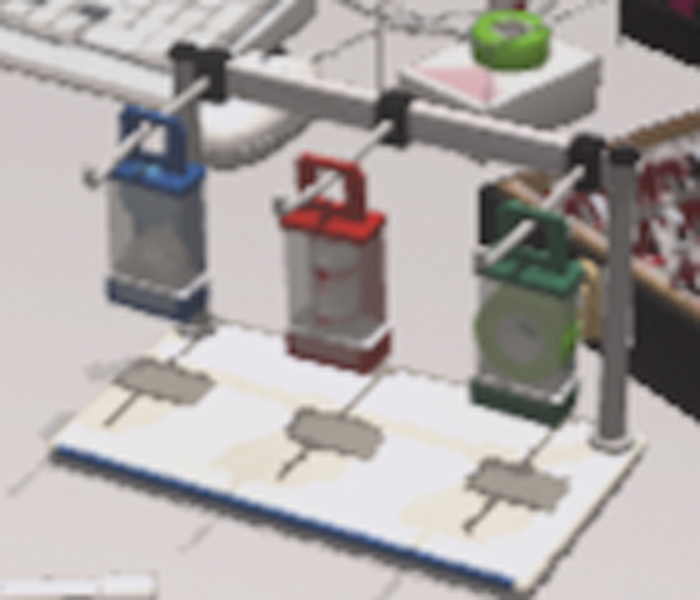

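Run:
```python
from h import *
f=cam("top");s=cam("scene")
T=lambda u,v:(160+u/4.6,160+v/4.6); S=lambda u,v:(230+u/5,150+v/5)
for n,a,b in(("blue",(175,465),(92,178)),("red",(380,380),(281,205)),("green",(595,303),(483,258))): print("tip",n,*[np.round(x,4) for x in tri(f,T(*a),s,S(*b))],onz(f,*T(*a),.16).round(4))
for n,a,b in(("blue",(93,225),(214,75)),("red",(300,150),(397,120)),("green",(508,76),(588,163))): print("clip",n,*[np.round(x,4) for x in tri(f,T(*a),s,S(*b))],onz(f,*T(*a),.16).round(4))
def blob(f,rng,roi):
    h=cv2.cvtColor(f["img"],cv2.COLOR_RGB2HSV);m=cv2.inRange(h,*map(np.array,rng))
    k=np.zeros_like(m);k[roi[1]:roi[3],roi[0]:roi[2]]=1;m=m*k
    return m
m=blob(f,((100,120,60),(125,255,255)),(175,225,212,252))
r=cv2.minAreaRect(cv2.findNonZero(m));print(r)
for p in cv2.boxPoints(r): print(onz(f,*p,.16).round(4),onz(f,*p,.136).round(4))
# foot blue edge corner pts (z~.005)
for p in((185,548),(660,372)): print("foot",onz(f,*T(*p),.008).round(4))
# caddy dark mask in top
for p in((375,252),(443,248),(452,298),(381,306)): print("cad",onz(f,*p,.028).round(4))
t=f["img"][:,:,::-1]
a=cv2.resize(t[225:330,345:500],None,fx=5,fy=5,interpolation=2);cv2.imwrite("pics/cad.png",a)
```

```text
tip blue [0.4307 0.3615 0.1524] 0.0045 [0.4277 0.3612 0.16  ]
tip red [0.4676 0.2752 0.1618] 0.0048 [0.466  0.2768 0.16  ]
tip green [0.5028 0.1855 0.1617] 0.0045 [0.5013 0.1869 0.16  ]
clip blue [0.5328 0.4036 0.1531] 0.0015 [0.5306 0.4024 0.16  ]
clip red [0.5692 0.3161 0.1516] 0.0029 [0.5657 0.3156 0.16  ]
clip green [0.604  0.2271 0.1534] 0.003 [0.6007 0.2275 0.16  ]
((191.95001220703125, 238.34999084472656), (10.75174331665039, 21.187259674072266), 71.56504821777344)
[0.4751 0.3989 0.16  ] [0.4798 0.4044 0.136 ]
[0.4893 0.3605 0.16  ] [0.4943 0.3652 0.136 ]
[0.4692 0.3527 0.16  ] [0.4737 0.3572 0.136 ]
[0.4551 0.3909 0.16  ] [0.4593 0.3963 0.136 ]
foot [0.4112 0.384  0.008 ]
foot [0.5011 0.1612 0.008 ]
cad [0.4763 0.0055 0.028 ]
cad [ 0.4884 -0.1417  0.028 ]
cad [ 0.3805 -0.1587  0.028 ]
cad [ 0.3601 -0.0074  0.028 ]
```

View pics/cad.png

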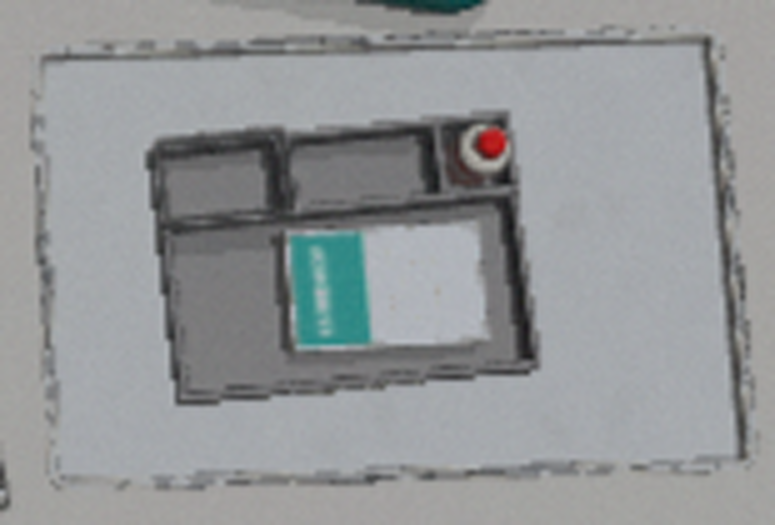

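```bash
cat >> h.py <<'E'
def go(p,yaw):
    s=arm.get_state();R=Ro.from_euler("xyz",s["ee_rot"]);d=R.inv().apply(np.array(p)-s["eef_pos"])/.06
    print("t",s["t"],"units",d.round(3),"turn",round(-np.degrees((yaw-s["ee_rot"][2]+np.pi)%(2*np.pi)-np.pi)/5,3),"mm",(d*60).round(1))
E
python3 -c "
from h import *
go([.472,.377,.235],np.radians(22))"
```

```text
t 0.25 units [ 5.518  2.825 -0.145] turn -8.03 mm [331.1 169.5  -8.7]
```

>>> jog_arm:
  deltas:
    - [[0.9,0.45,0,-1],[1.8,0.9,0,-2.4],[2.7,1.35,-0.1,-4],[3.6,1.8,-0.1,-5.5],[4.5,2.25,-0.15,-7],[5.2,2.65,-0.15,-8.03],[5.52,2.82,-0.15,-8.03],[5.52,2.82,-0.15,-8.03]]
  grip: 60

```text
t: 1.25
eef_pos: [0.473, 0.3765, 0.2354]
ee_rot: [3.142, 0.0, 0.381]
force: [0.1, 1.1, 0.1]
width: 0.0601
gripper_force: 0.0
```

Run:
```python
from h import *
f=cam("wrist","pics/w1.png");print(f["xyz"],f["rotation"]);go([.472,.377,.235],np.radians(22))
import pickle;pickle.dump(f,open("w1.pkl","wb"))
```

```text
[0.53504495 0.40229158 0.39325004] [ 2.88594061e+00 -8.37577805e-04 -1.18957377e+00]
t 1.3 units [-0.009  0.003  0.007] turn -0.023 mm [-0.5  0.2  0.4]
```

View pics/w1.png

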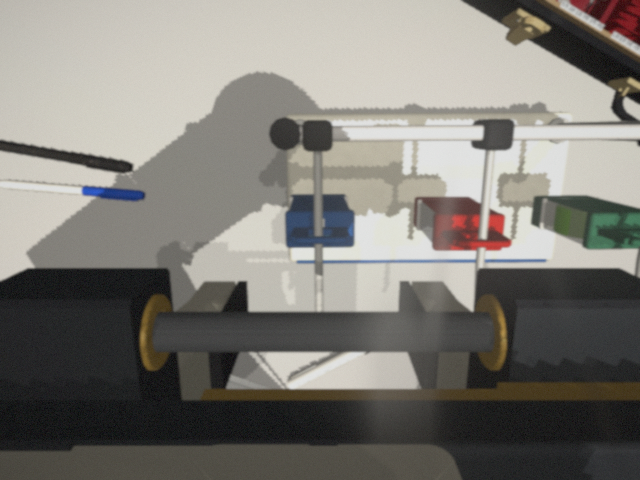

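Run:
```python
from h import *
import pickle;f=pickle.load(open("w1.pkl","rb"))
R=Ro.from_euler("z",22,degrees=True).inv()
o=np.array([.5315,.403,0])
D=lambda u,v,z:(R.apply(onz(f,u,v,z)-o)*1000).round(1)
print("clip",D(317,133,.155),D(493,133,.155))
h=cv2.cvtColor(f["img"],cv2.COLOR_RGB2HSV);m=cv2.inRange(h,(100,110,30),(125,255,255));m[:,:270]=0;m[255:]=0;m[:,370:]=0
for v in range(190,252,3):
    x=np.flatnonzero(m[v]);print(v,x.min() if len(x) else None,x.max() if len(x) else None,len(x))
x,y,w,hh=cv2.boundingRect(cv2.findNonZero(m));print(x,y,w,hh)
print("top back",D(320,y,.136),"tab top front",D(320,y+hh,.163),D(x,y+hh,.163),D(x+w,y+hh,.163),D(x,y,.136),D(x+w,y,.136))
s=arm.get_state();print("tcp",R.apply(np.array(s["eef_pos"])-o).round(4))
g=cv2.resize(f["img"][110:330,260:380,::-1],None,fx=2.7,fy=2.7,interpolation=2);cv2.imwrite("pics/w1c.png",g)
```

```text
clip [  0.6   1.1 155. ] [  0.4 -94.7 155. ]
190 None None 0
193 None None 0
196 None None 0
199 None None 0
202 None None 0
205 None None 0
208 None None 0
211 None None 0
214 288 341 32
217 288 336 26
220 288 341 24
223 288 336 26
226 288 352 18
229 288 351 8
232 288 352 7
235 288 351 3
238 293 293 1
241 288 333 28
244 289 295 6
247 None None 0
250 None None 0
287 212 66 33
top back [-46.8  -0.2 136. ] tab top front [-60.4  -0.3 163. ] [-60.3  18.2 163. ] [-60.5 -18.9 163. ] [-46.7  20.1 136. ] [-46.8 -20.5 136. ]
tcp [-0.0644 -0.0017  0.2354]
```

View pics/w1c.png

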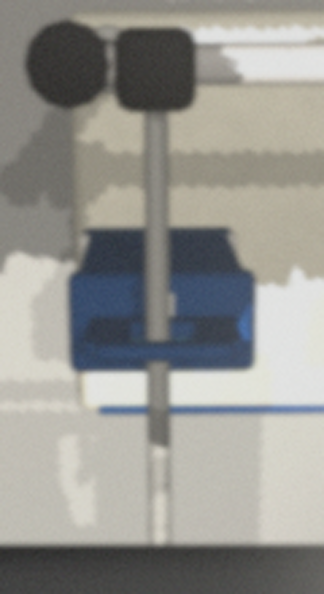

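>>> jog_arm:
  deltas:
    - [[0.075,-0.023,0.5,0],[0.075,-0.023,1.2,0],[0.075,-0.023,1.8,0],[0.075,-0.023,2.09,0],[0.075,-0.023,2.09,0]]

```text
t: 1.92
eef_pos: [0.4752, 0.3807, 0.1094]
ee_rot: [3.14, 0.002, 0.385]
force: [0.2, 0.4, 0.6]
width: 0.0597
gripper_force: 0.0
```

>>> jog_arm:
  deltas:
    - [[0,0,0,0],[0,0,0,0],[0,0,0,0],[0,0,0,0],[0,0,0,0],[0,0,0,0]]
  grip: 38
  squeeze: 20

```text
t: 2.68
eef_pos: [0.4765, 0.381, 0.111]
ee_rot: [-3.141, -0.002, 0.384]
force: [-0.7, 1.4, 5.4]
width: 0.0441
gripper_force: 19.9
```

Run:
```python
from h import *
s=arm.get_state();R=Ro.from_euler("z",22,degrees=True).inv();print("tcp",R.apply(np.array(s["eef_pos"])-[.5315,.403,0]).round(4),s["force"],s["ee_rot"])
f=cam("wrist");g=f["img"][:,:,::-1];a=cam("scene")["img"][:,:,::-1]
cv2.imwrite("pics/g1.png",np.hstack([cv2.resize(g[60:360,160:480],(400,375)),cv2.resize(a[140:260,230:358],(400,375))]))
```

```text
tcp [-0.0593  0.0002  0.111 ] [-0.74129805  1.38142656  5.37189152] [-3.14089174e+00 -1.59184925e-03  3.84206037e-01]
```

View pics/g1.png

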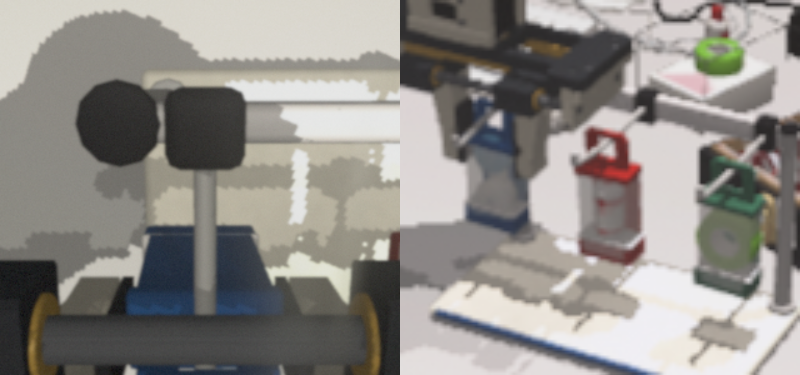

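>>> jog_arm:
  deltas:
    - [[0,0,-0.012,0],[0,0,-0.025,0],[0,0,-0.025,0]]

```text
t: 3.15
eef_pos: [0.4758, 0.3801, 0.1114]
ee_rot: [3.141, 0.001, 0.384]
force: [-0.3, 0.1, 0.9]
width: 0.044
gripper_force: 19.9
```

>>> jog_arm:
  deltas:
    - [[0,0,-0.012,0],[0,0,-0.025,0],[0,0,-0.042,0],[0,0,-0.042,0]]

```text
t: 3.65
eef_pos: [0.4759, 0.3803, 0.1142]
ee_rot: [3.142, 0.0, 0.384]
force: [-0.3, 0.9, -0.6]
width: 0.0443
gripper_force: 19.9
```

>>> jog_arm:
  deltas:
    - [[-0.08,0,-0.015,0],[-0.18,0,-0.015,0],[-0.28,0,-0.015,0],[-0.38,0,-0.015,0],[-0.46,0,-0.015,0],[-0.5,0,-0.015,0],[-0.5,0,-0.015,0]]

```text
t: 4.53
eef_pos: [0.4481, 0.3692, 0.1152]
ee_rot: [-3.142, -0.0, 0.384]
force: [-0.7, -0.9, -0.6]
width: 0.0444
gripper_force: 19.9
```

>>> jog_arm:
  deltas:
    - [[-0.05,0,0,0],[-0.1,0,0,0],[-0.15,0,0,0],[-0.18,0,0,0],[-0.18,0,0,0]]

```text
t: 5.15
eef_pos: [0.438, 0.3651, 0.1151]
ee_rot: [-3.142, -0.0, 0.384]
force: [-0.6, -0.2, -0.7]
width: 0.0442
gripper_force: 19.9
```

Run:
```python
from h import *
s=arm.get_state();R=Ro.from_euler("z",22,degrees=True).inv();print("tcp",R.apply(np.array(s["eef_pos"])-[.5315,.403,0]).round(4),s["force"],s["moment"])
f=cam("wrist");g=f["img"][:,:,::-1];a=cam("scene")["img"][:,:,::-1]
cv2.imwrite("pics/g2.png",np.hstack([cv2.resize(g[60:360,160:480],(400,375)),cv2.resize(a[140:230,220:316],(400,375))]))
```

```text
tcp [-1.009e-01 -1.000e-04  1.151e-01] [-0.63429375 -0.22421014 -0.74481551] [-0.02062067  0.00781275 -0.04392882]
```

View pics/g2.png

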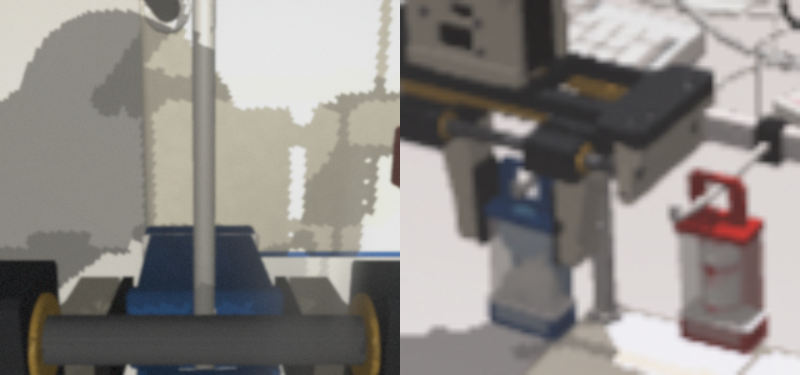

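>>> jog_arm:
  deltas:
    - [[0,0,-0.016,0],[0,0,-0.025,0],[0,0,-0.025,0],[0,0,-0.025,0]]

```text
t: 5.75
eef_pos: [0.4381, 0.3651, 0.1166]
ee_rot: [-3.142, -0.0, 0.384]
force: [-0.5, 0.4, -1.1]
width: 0.0445
gripper_force: 19.9
```

>>> jog_arm:
  deltas:
    - [[0,0,-0.008,0],[0,0,-0.015,0],[0,0,-0.015,0],[0,0,-0.015,0]]

```text
t: 6.25
eef_pos: [0.4381, 0.3651, 0.1175]
ee_rot: [3.142, -0.0, 0.384]
force: [0.5, -0.9, 0.0]
width: 0.0441
gripper_force: 19.9
```

>>> jog_arm:
  deltas:
    - [[0,0,-0.008,0],[0,0,-0.015,0],[0,0,-0.015,0],[0,0,-0.015,0]]

```text
t: 6.75
eef_pos: [0.4381, 0.3651, 0.1184]
ee_rot: [3.142, 0.0, 0.384]
force: [-0.5, 0.6, -1.4]
width: 0.044
gripper_force: 19.9
```

>>> jog_arm:
  deltas:
    - [[0,0,-0.006,0],[0,0,-0.012,0],[0,0,-0.012,0],[0,0,-0.012,0]]

```text
t: 7.25
eef_pos: [0.438, 0.365, 0.1189]
ee_rot: [3.141, 0.0, 0.384]
force: [-0.6, -0.2, -3.6]
width: 0.0439
gripper_force: 19.8
```

>>> jog_arm:
  deltas:
    - [[0,0,0.03,0],[-0.02,0,0.035,0],[-0.04,0,0.035,0],[-0.06,0,0.035,0],[-0.06,0,0.035,0]]

```text
t: 7.88
eef_pos: [0.4347, 0.3638, 0.1171]
ee_rot: [-3.142, -0.0, 0.384]
force: [0.7, -0.8, -0.4]
width: 0.044
gripper_force: 19.9
```

>>> jog_arm:
  deltas:
    - [[0,0,-0.005,0],[0,0,-0.01,0],[0,0,-0.01,0],[0,0,-0.01,0]]

```text
t: 8.38
eef_pos: [0.4348, 0.3638, 0.1176]
ee_rot: [3.142, -0.0, 0.384]
force: [-0.9, -0.0, -0.0]
width: 0.0447
gripper_force: 19.9
```

>>> jog_arm:
  deltas:
    - [[0,0,-0.005,0],[0,0,-0.01,0],[0,0,-0.01,0],[0,0,-0.01,0]]

```text
t: 8.88
eef_pos: [0.4347, 0.3637, 0.1181]
ee_rot: [3.142, 0.0, 0.384]
force: [-0.7, -0.4, -1.4]
width: 0.0443
gripper_force: 19.9
```

>>> jog_arm:
  deltas:
    - [[0,0,-0.005,0],[0,0,-0.01,0],[0,0,-0.01,0],[0,0,-0.01,0]]

```text
t: 9.38
eef_pos: [0.4347, 0.3637, 0.1186]
ee_rot: [3.141, 0.0, 0.384]
force: [-0.3, -0.3, -4.6]
width: 0.0445
gripper_force: 19.8
```

Run:
```python
from h import *
F=[]
for i in range(6): F.append(arm.get_state()["force"]);cam("wrist")
s=arm.get_state();print(np.mean(F,0),np.std(F,0),s["eef_pos"])
```

```text
[ 0.19609921  0.63965985 -4.24884487] [0.49313944 0.72401146 0.35250648] [0.43471972 0.36369577 0.11872856]
```

>>> jog_arm:
  deltas:
    - [[0,0,0.018,0],[0,0,0.035,0],[-0.02,0,0.035,0],[-0.04,0,0.035,0],[-0.05,0,0.035,0],[-0.05,0,0.035,0]]

```text
t: 10.42
eef_pos: [0.432, 0.3626, 0.1168]
ee_rot: [-3.142, -0.0, 0.384]
force: [0.3, 0.7, -0.9]
width: 0.044
gripper_force: 19.9
```

>>> jog_arm:
  deltas:
    - [[-0.02,0,0,0],[-0.04,0,0,0],[-0.04,0,0,0]]

```text
t: 10.8
eef_pos: [0.4297, 0.3617, 0.1167]
ee_rot: [3.142, 0.0, 0.384]
force: [-0.1, 0.2, -1.8]
width: 0.0443
gripper_force: 19.9
```

>>> jog_arm:
  deltas:
    - [[-0.02,0,0,0],[-0.04,0,0,0],[-0.04,0,0,0]]

```text
t: 11.18
eef_pos: [0.4275, 0.3608, 0.1167]
ee_rot: [3.142, 0.0, 0.384]
force: [-0.3, -0.4, 0.3]
width: 0.0444
gripper_force: 19.9
```

>>> jog_arm:
  deltas:
    - [[-0.02,0,0,0],[-0.045,0,0,0],[-0.045,0,0,0]]

```text
t: 11.55
eef_pos: [0.4249, 0.3598, 0.1167]
ee_rot: [3.142, 0.0, 0.384]
force: [-0.5, -0.3, -0.5]
width: 0.0439
gripper_force: 19.9
```

>>> jog_arm:
  deltas:
    - [[-0.02,0,0,0],[-0.045,0,0,0],[-0.045,0,0,0]]

```text
t: 11.92
eef_pos: [0.4224, 0.3588, 0.1167]
ee_rot: [3.142, 0.0, 0.384]
force: [0.1, 0.3, -1.4]
width: 0.0441
gripper_force: 19.9
```

>>> jog_arm:
  deltas:
    - [[-0.03,0,0,0],[-0.06,0,0,0],[-0.06,0,0,0]]

```text
t: 12.3
eef_pos: [0.4191, 0.3574, 0.1167]
ee_rot: [3.142, 0.0, 0.384]
force: [-0.1, 0.4, -1.1]
width: 0.0443
gripper_force: 19.9
```

>>> jog_arm:
  deltas:
    - [[-0.3,0,0,0],[-0.7,0,0,0],[-1.0,0,-0.3,0],[-1.0,0,-0.8,0],[-1.0,0,-1.3,0],[-1.0,0,-1.4,0],[-1.0,0,-1.4,0]]

```text
t: 13.18
eef_pos: [0.363, 0.3347, 0.2006]
ee_rot: [-3.141, -0.0, 0.384]
force: [0.3, -0.2, -1.1]
width: 0.0441
gripper_force: 19.9
```

```bash
python3 -c "
from h import *
go([.391,-.03,.2],np.radians(6.5));print(arm.get_state()['eef_pos'])"
```

```text
t 13.175 units [-1.844  5.811  0.006] turn 3.1 mm [-110.6  348.7    0.4]
[0.36298833 0.33471308 0.20062343]
```

>>> jog_arm:
  deltas:
    - [[-0.1,0.5,0,0.3],[-0.3,1.3,0,0.8],[-0.5,2.2,0,1.3],[-0.75,3.1,0,1.8],[-1.0,4.0,0,2.3],[-1.25,4.9,0,2.8],[-1.45,5.6,0,3.1],[-1.55,5.93,0,3.1]]

```text
t: 14.18
eef_pos: [0.4094, -0.0319, 0.1994]
ee_rot: [3.141, 0.002, 0.111]
force: [0.8, 0.9, -0.0]
width: 0.0445
gripper_force: 19.9
```

>>> jog_arm:
  deltas:
    - [[0,0,0,0],[0,0,0,0]]

```text
t: 14.42
eef_pos: [0.4101, -0.0297, 0.1999]
ee_rot: [3.141, 0.001, 0.113]
force: [-0.1, -0.2, -0.6]
width: 0.0444
gripper_force: 19.9
```

Run:
```python
from h import *
import pickle
f=cam("wrist","pics/w3.png");pickle.dump(f,open("w3.pkl","wb"))
p=[.458,-.0221,.02];print(proj(f,p),arm.get_state()["eef_pos"],f["xyz"])
cv2.imwrite("pics/w3c.png",cv2.resize(f["img"][20:360,120:520,::-1],None,fx=1.75,fy=1.75,interpolation=2))
```

```text
(np.float64(320.7789547150229), np.float64(152.7489144200585)) [ 0.41026185 -0.02936032  0.20013781] [ 0.47672029 -0.02136737  0.35763281]
```

View pics/w3c.png

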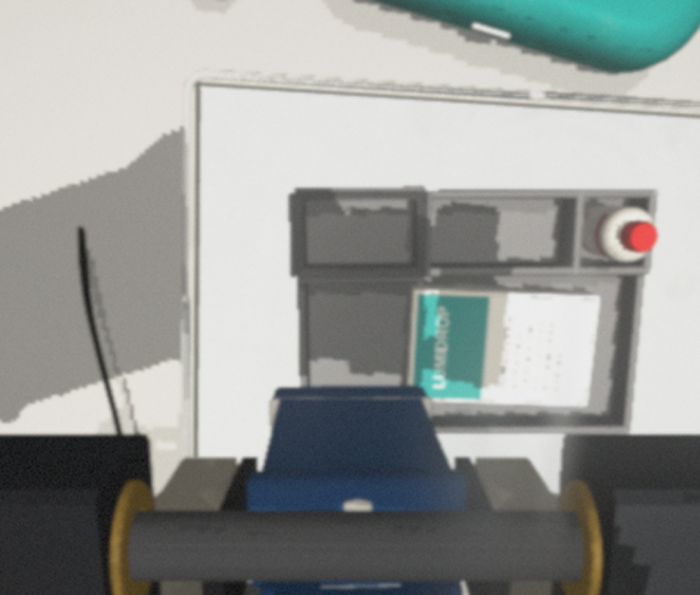

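Run:
```python
from h import *
import pickle;f=pickle.load(open("w3.pkl","rb"));g=cv2.cvtColor(f["img"],cv2.COLOR_RGB2GRAY)
Y=.113;R=Ro.from_euler("z",Y).inv();t=arm.get_state()["eef_pos"]
D=lambda u,v,z:((R.apply(onz(f,u,v,z)-t))*1000).round(1)
print("row  x280..372",np.median(g[140:166],0)[280:372].astype(int).tolist())
print("col y118..186",np.median(g[:,310:345],1)[118:186].astype(int).tolist())
T=lambda u,v:(120+u/1.75,20+v/1.75)
print("lip c",D(*T(358.5,233),.038),"size",D(*T(290,188),.038)-D(*T(427,278),.038))
print("floor c",D(*T(358.5,233),.006))
print("caddy corners RL, RR, FR",D(*T(292,190),.038),D(*T(656,190),.031),D(*T(630,432),.025),D(*T(650,272),.031))
```

```text
row  x280..372 [231, 231, 230, 229, 222, 190, 138, 101, 91, 89, 88, 87, 85, 83, 86, 98, 107, 112, 112, 112, 111, 112, 112, 112, 112, 112, 111, 112, 111, 112, 111, 111, 111, 111, 110, 111, 111, 111, 111, 111, 110, 110, 109, 109, 109, 108, 109, 108, 109, 108, 109, 109, 110, 108, 108, 108, 108, 108, 109, 108, 107, 108, 109, 107, 108, 109, 108, 108, 107, 107, 106, 105, 99, 95, 90, 84, 77, 75, 78, 83, 84, 84, 85, 89, 95, 99, 102, 108, 109, 109, 108, 108]
col y118..186 [230, 230, 229, 230, 230, 229, 229, 228, 216, 180, 144, 118, 105, 104, 108, 121, 137, 151, 154, 150, 134, 116, 100, 102, 106, 110, 111, 112, 111, 111, 111, 111, 111, 109, 110, 110, 110, 109, 109, 109, 109, 108, 109, 108, 109, 108, 108, 108, 108, 108, 107, 101, 90, 79, 75, 78, 83, 86, 86, 87, 89, 93, 94, 90, 89, 89, 90, 90]
lip c [  49.    -1.3 -162.1] size [37.3 58.   0. ]
floor c [  47.2   -1.4 -194.1]
caddy corners RL, RR, FR [  66.5   26.4 -162.1] [  66.6 -127.8 -169.1] [ -43.7 -129.3 -175.1] [  31.9 -128.8 -169.1]
```

Run:
```python
from h import *
import pickle;f=pickle.load(open("w3.pkl","rb"))
R=Ro.from_euler("z",.113).inv();t=np.array([.41026,-.02936,.20014])
D=lambda u,v,z:((R.apply(onz(f,u,v,z)-t))*1000).round(1)
h=cv2.cvtColor(f["img"],cv2.COLOR_RGB2HSV);m=cv2.inRange(h,(100,110,30),(125,255,255))
print([(v,int(np.median(np.r_[f["img"][v,290:365,2]])),int(f["img"][v,290:365,0].mean())) for v in list(range(236,252))+list(range(284,300))])
T=lambda u,v:(120+u/1.75,20+v/1.75)
print("foot back",D(*T(350,388),.151),D(*T(278,390),.151),D(*T(423,390),.151))
print("head back",D(*T(357,476),.225),D(*T(248,476),.225),D(*T(466,476),.225))
print(D(324.5,170,.006),D(324.5,127.3,.038),D(285.7,150,.038))
```

```text
[(236, 159, 151), (237, 159, 151), (238, 157, 149), (239, 147, 137), (240, 120, 108), (241, 92, 74), (242, 79, 54), (243, 76, 50), (244, 76, 50), (245, 78, 54), (246, 85, 66), (247, 90, 76), (248, 84, 68), (249, 77, 56), (250, 76, 53), (251, 76, 53), (284, 71, 41), (285, 69, 40), (286, 69, 40), (287, 67, 39), (288, 66, 38), (289, 66, 38), (290, 67, 39), (291, 69, 39), (292, 72, 39), (293, 76, 40), (294, 81, 41), (295, 83, 41), (296, 86, 41), (297, 87, 41), (298, 89, 42), (299, 90, 41)]
foot back [ 11.5   1.7 -49.1] [ 10.9  22.5 -49.1] [ 10.9 -19.3 -49.1]
head back [14.  -0.  24.9] [14.  20.7 24.9] [ 14.  -20.8  24.9]
[  33.6   -1.2 -194.1] [  67.4   -1.  -162.1] [  51.2   27.6 -162.1]
```

>>> jog_arm:
  deltas:
    - [[0.4,0.01,0,0],[0.8,0.022,0,0],[0.8,0.022,0.4,0],[0.8,0.022,0.9,0],[0.8,0.022,1.4,0],[0.8,0.022,1.7,0],[0.8,0.022,1.7,0],[0.8,0.022,1.7,0]]

```text
t: 15.48
eef_pos: [0.459, -0.025, 0.0993]
ee_rot: [3.142, -0.001, 0.115]
force: [0.4, -0.3, 0.0]
width: 0.0445
gripper_force: 19.9
```

Run:
```python
from h import *
R=Ro.from_euler("z",.113).inv();t=np.array([.41026,-.02936,.20014])
s=arm.get_state();print((R.apply(s["eef_pos"]-t)*1000).round(1),s["ee_rot"],s["force"])
```

```text
[  48.9   -1.2 -100.8] [ 3.14154234e+00 -7.37626078e-04  1.14571829e-01] [ 0.40578672 -0.30138591  0.0134594 ]
```

>>> jog_arm:
  deltas:
    - [[-0.008,0,0.1,0],[-0.008,0,0.2,0],[-0.008,0,0.3,0],[-0.008,0,0.3,0]]

```text
t: 15.98
eef_pos: [0.4576, -0.0259, 0.0802]
ee_rot: [3.141, 0.001, 0.113]
force: [-0.1, 0.1, -1.0]
width: 0.0442
gripper_force: 19.9
```

>>> jog_arm:
  deltas:
    - [[0,0,0.05,0],[0,0,0.1,0],[0,0,0.1,0]]

```text
t: 16.35
eef_pos: [0.4578, -0.0258, 0.0745]
ee_rot: [3.141, 0.001, 0.113]
force: [-0.8, -0.3, 0.4]
width: 0.0444
gripper_force: 19.9
```

>>> jog_arm:
  deltas:
    - [[0,0,0.05,0],[0,0,0.1,0],[0,0,0.1,0]]

```text
t: 16.73
eef_pos: [0.4578, -0.0257, 0.0684]
ee_rot: [3.141, 0.001, 0.113]
force: [0.2, 0.1, -0.6]
width: 0.0441
gripper_force: 19.9
```

>>> jog_arm:
  deltas:
    - [[0,0,0.05,0],[0,0,0.1,0],[0,0,0.1,0]]

```text
t: 17.1
eef_pos: [0.4578, -0.0258, 0.0624]
ee_rot: [3.141, 0.001, 0.113]
force: [0.1, 0.0, -0.8]
width: 0.0443
gripper_force: 19.9
```

>>> jog_arm:
  deltas:
    - [[0,0,0.03,0],[0,0,0.05,0],[0,0,0.05,0]]

```text
t: 17.48
eef_pos: [0.4579, -0.0257, 0.0596]
ee_rot: [3.142, 0.0, 0.113]
force: [-0.1, 0.1, -0.3]
width: 0.0444
gripper_force: 19.9
```

>>> jog_arm:
  deltas:
    - [[0,0,0.02,0],[0,0,0.03,0],[0,0,0.03,0]]

```text
t: 17.85
eef_pos: [0.458, -0.0257, 0.0579]
ee_rot: [3.142, 0.0, 0.113]
force: [0.7, -0.3, 0.3]
width: 0.0439
gripper_force: 19.9
```

>>> jog_arm:
  deltas:
    - [[0,0,0.01,0],[0,0,0.02,0],[0,0,0.02,0]]

```text
t: 18.23
eef_pos: [0.4586, -0.0253, 0.0574]
ee_rot: [-3.141, -0.001, 0.114]
force: [-2.1, 3.7, 8.4]
width: 0.0443
gripper_force: 20.0
```

>>> jog_arm:
  deltas:
    - [[0,0,0.01,0],[0,0,0.02,0],[0,0,0.02,0]]

```text
t: 18.6
eef_pos: [0.4591, -0.0248, 0.0568]
ee_rot: [-3.141, -0.003, 0.114]
force: [-4.1, 4.8, 13.7]
width: 0.0437
gripper_force: 20.0
```

>>> jog_arm:
  deltas:
    - [[0,0,0.01,0],[0,0,0.015,0],[0,0,0.015,0]]

```text
t: 18.98
eef_pos: [0.4595, -0.0245, 0.0565]
ee_rot: [-3.14, -0.003, 0.114]
force: [-6.6, 7.6, 21.9]
width: 0.0441
gripper_force: 20.0
```

>>> jog_arm:
  deltas:
    - [[0,0,-0.02,0],[0,0,-0.038,0],[0,0,-0.038,0]]

```text
t: 19.35
eef_pos: [0.4577, -0.0258, 0.0567]
ee_rot: [3.141, 0.001, 0.113]
force: [0.1, -0.7, -0.2]
width: 0.0439
gripper_force: 20.0
```

>>> jog_arm:
  deltas:
    - [[0,0,0,0],[0,0,0,0],[0,0,0,0],[0,0,0,0],[0,0,0,0]]
  grip: 64

```text
t: 19.98
eef_pos: [0.458, -0.0256, 0.0569]
ee_rot: [-3.142, -0.0, 0.114]
force: [0.4, 0.3, 0.0]
width: 0.064
gripper_force: 0.0
```

>>> jog_arm:
  deltas:
    - [[0,0,-0.2,0],[0,0,-0.6,0],[0,0,-1.2,0],[0,0,-1.8,0],[0,0,-2.4,0],[-0.5,0,-2.7,0],[-0.8,0,-2.7,0],[-0.8,0,-2.7,0]]

```text
t: 20.98
eef_pos: [0.4091, -0.0313, 0.2191]
ee_rot: [-3.141, -0.001, 0.114]
force: [-0.8, -0.4, -0.3]
width: 0.0639
gripper_force: 0.0
```

Run:
```python
from h import *
f=cam("wrist","pics/w4.png");t=cam("top","pics/t4.png");s=cam("scene","pics/s4.png")
st=arm.get_state();print(st["t"],st["eef_pos"],st["force"])
# blue mask in each view, expected projection of header centre
h=.0085
for n,g in(("wrist",f),("top",t),("scene",s)):
    m=cv2.inRange(cv2.cvtColor(g["img"],cv2.COLOR_RGB2HSV),(100,110,30),(125,255,255))
    u,v=proj(g,[.458,-.0235,h+.074]);k=np.zeros_like(m);cv2.circle(k,(int(u),int(v)),90 if n=="wrist" else 25,255,-1)
    x=cv2.findNonZero(m&k);print(n,(round(u),round(v)),x is not None and (cv2.boundingRect(x),x.mean((0,1))))
    for z in(.0,.074,.101):print("  exp",z,[tuple(np.round(proj(g,np.array([.458,-.0235,h+z])+Ro.from_euler("z",.113).apply([sx*.012,sy*.022,0])))) for sx in(-1,1) for sy in(-1,1)])
```

```text
21.125 [ 0.41042811 -0.03106729  0.21854486] [ 0.63482159 -0.45263956 -0.44771715]
wrist (321, 155) ((295, 138, 60, 34), array([334.17799353, 152.32793959]))
  exp 0.0 [(np.float64(347.0), np.float64(164.0)), (np.float64(295.0), np.float64(164.0)), (np.float64(347.0), np.float64(136.0)), (np.float64(295.0), np.float64(135.0))]
  exp 0.074 [(np.float64(353.0), np.float64(173.0)), (np.float64(289.0), np.float64(173.0)), (np.float64(353.0), np.float64(137.0)), (np.float64(288.0), np.float64(137.0))]
  exp 0.101 [(np.float64(355.0), np.float64(177.0)), (np.float64(285.0), np.float64(177.0)), (np.float64(356.0), np.float64(138.0)), (np.float64(284.0), np.float64(138.0))]
top (392, 257) False
  exp 0.0 [(np.float64(398.0), np.float64(267.0)), (np.float64(378.0), np.float64(268.0)), (np.float64(397.0), np.float64(256.0)), (np.float64(377.0), np.float64(258.0))]
  exp 0.074 [(np.float64(403.0), np.float64(261.0)), (np.float64(382.0), np.float64(263.0)), (np.float64(402.0), np.float64(250.0)), (np.float64(381.0), np.float64(252.0))]
  exp 0.101 [(np.float64(405.0), np.float64(259.0)), (np.float64(383.0), np.float64(261.0)), (np.float64(404.0), np.float64(248.0)), (np.float64(382.0), np.float64(250.0))]
scene (382, 288) ((373, 273, 24, 26), array([387.70454545, 284.89393939]))
  exp 0.0 [(np.float64(385.0), np.float64(326.0)), (np.float64(367.0), np.float64(316.0)), (np.float64(392.0), np.float64(320.0)), (np.float64(374.0), np.float64(310.0))]
  exp 0.074 [(np.float64(387.0), np.float64(296.0)), (np.float64(369.0), np.float64(286.0)), (np.float64(395.0), np.float64(290.0)), (np.float64(376.0), np.float64(281.0))]
  exp 0.101 [(np.float64(388.0), np.float64(285.0)), (np.float64(369.0), np.float64(275.0)), (np.float64(396.0), np.float64(279.0)), (np.float64(377.0), np.float64(269.0))]
```

```bash
python3 -c "
from h import *
print(arm.job_done())"
```

```text
the job is handed in; nothing more can be done
None
```

The blue lens-case pack is off its peg, standing upright on the floor of the caddy's tall pocket and released. I handed the job in at about 21 s without seeing the verdict. The peg end was bent down; the strongest force I read while the pack was on the wire was about 5 N. My final check was from camera measurements only, which put the pack within about 2 mm of where I aimed. I did not re-measure the other packs, kit or desk items at the end.

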